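Push a stuck wood plug out of a core tube

TASK

A dark wooden plug is stuck in the steel core tube on the blue ejector stand. Take the red-handled push rod from its plywood block, feel gently for the brass-ringed guide hole on top of the stand, and push the rod down through the tube until the plug drops out into the tray underneath; then stand the rod fully back in its block. Push the plug only with the rod, bear only lightly on the guide and never force anything, and leave the other things on the bench where they are.

Things in the scene. Friction and masses are not known exactly. Their poses are not given: they have to be found in the camera images.
- stand: Fixed blue ejector stand. Origin: centre of its underside on the bench; z up, x and y level. A grey open tray (165 mm in x, 124 in y, 36 high, 5 mm floor and walls) is its base. Blue posts at y = +-68 mm carry a vertical tube and blue rails (at x = +-34 mm, 141 mm high). Rod against stand: more than 15 N damages it.
- slide_mid (a point): Fixed point of the stand, 150 mm above the bench on the tube's axis; axes as the stand's. Here lies the flat top of the white guide plate (56 x 88 x 10 mm) covering the tube. Its one hole, 13 mm wide, 0.5 mm bevel, brass-ringed, goes through into the tube; it is at x = 0 but anywhere from y = -18 to +18 mm, as the plate was left on its slide: not measured, see or feel for it.
- tube_out (a point): Centre of the steel tube's open lower end, 75 mm above the bench; the tube (51 mm inside diameter) runs straight up to 131 mm. The guide plate on top is sprung: pressed down by the rod it sinks up to 8 mm, giving about 2 N at first and 6 to 7 N at the stop, then is rigid; it rises when let go. Sideways it is clamped and does not give.
- plug_center (a point): Centre of the stuck dark-wood plug: 48 mm wide, 46 tall, lowest 7 mm tapering to 42. It starts upright in the tube, top about 125 mm above the bench, on two sprung catches. Pushing it takes about 8 to 16 N at first, then 3 to 8 (never over 25), off-centre too; it drops free when its top is down to about 80 mm above the bench (rod tip at 70 is enough). The two pale plugs in the tray are of no concern.
- rod_handle (a point): Centre of the push rod's red square handle (24 x 24 x 60 mm tall; axes square to its faces, z up along the rod). Rod 160 mm long, about 0.15 kg: below the handle a 10 mm steel shaft, 100 mm long, bevelled to 9 mm over its last 1 mm. The tip is 130 mm below this point. It starts upright in the block's hole, the handle's underside on the block.
- rod_tip (a point): Centre of the rod's lower tip.
- holder: Fixed plywood block, 76 x 76 mm and 102 mm high, with one vertical through hole in its middle, 16 mm in diameter with a 3 mm bevel at the top. Origin: centre of its underside on the bench, z up. The rod belongs in this hole, its handle resting on the top.
- mallet: Hammer with a wooden handle lying at the far side; leave alone.
- screwdriver: Screwdriver with a yellow handle lying on the bench; leave alone.
- glue: Yellow glue bottle, 60 mm across, 170 mm tall, standing at the far side; leave alone.
- offcut: Pale board offcut, 220 x 70 x 22 mm, lying on the bench; leave alone.
- clamp: Wooden hand-screw clamp, 180 mm long, lying on the left of the bench; leave alone.
Mind the look-alikes: they are no part of the job. Of the things that look like the part that bears rod_handle, take the one that is nearest to the robot's base at the start.

How it is judged:
By the outcome, as a careful person would: the job done as asked, in the order asked, and still so for the second after the job is handed in, with the robot touching nothing.
It also fails if it takes over 72 s, if anything falls off the work surface, if the arm or the gripper's body presses on something with over 40 N, if the wrist force passes 120 N, or if a joint passes its speed limit or range.

ROBOT

A 7-joint arm with a two-finger parallel gripper is mounted at the origin on the work surface. World frame = base frame: x ahead of the robot, y to its left, z up, the work surface at z = 0. Lengths are in m, angles in rad, forces in N, time in s.
With the tool pointing down it reaches from about 0.425 to 0.925 m from the base axis. Payload 6.8 kg.
Tool frame: the origin (TCP) lies at the very end of the fingers, on their centre line; the grasp point (between the pads) lies 19 mm behind it; z points along the fingers, y is the line along which they close (so a half turn about z gives the same grasp; the last joint's range is limited). The gripper opens to 85 mm and grips with 20 to 120 N. Pads are 22 mm wide; open, the fingers measure 114 mm over their backs; the gripper's body (76 mm by 85 mm) begins 54 mm behind the grasp point. The pads swing forward as they close: fully open they stand 13 mm farther back than shut.
Start: joints at [-1.355, 0.477, 0.022, 1.555, -0.011, 1.109, -0.083], TCP at [0.215, 0.64, 0.231] pointing down, gripper open.
Joint ranges: [-2.96, 2.96], [-0.34, 2.1], [-1.41, 1.46], [0.24, 2.44], [-1.37, 4.51], [0.17, 1.92], [-2.96, 2.96]. Speed limits (rad/s): [2.39, 2.39, 3.14, 3.14, 3.14, 3.14, 3.14].

INTERFACE

Orientations are given as a unit quaternion [w, x, y, z].
In Python, from station import telemetry, viewer, job, search_frame, cut_out gives the robot as it stands. The module is installed in compiled form; this text tells all that it offers.
- The arm moves only by the shell command python3 -m crank 'ROWS' [FORCE]. ROWS is JSON, a list of rows, each an object with "delta_rot": the turn, a rotation vector about the tool's x, y, z in degrees, a list of three; "xyz": the shift along the tool's x, y, z in m, a list of three; "fingers": the gripper command: -1 is fully open, 1 is shut, values between are in proportion. In form: [{"delta_rot": [ax, ay, az], "xyz": [dx, dy, dz], "fingers": fingers}, ...]. A call has 1 to 10 rows; each row is the pose to reach, as a shift and turn from the pose commanded when the call began, along the tool's axes at that moment; what a row does not reach only later rows make up. A row lasts 1/10 s, in which the tool goes at most 50 mm and 8.59 degrees, less where a joint would pass 70% of its speed; a pose out of reach is approached as far as the arm can. A call with a gripper value outside its range is refused whole. The fingers move at their own pace and stop on an object; FORCE is the grip in N (left out, the last holds). Time passes only in rows, so rows that repeat a pose let the fingers close. It gives the time, the measured TCP pose, the force, the opening and the grip force at its end, in the units of the state.
- telemetry.get_obs(): the state, without advancing time (a new reading comes with each control period).
- viewer.read_camera(name): name is "scene" or "top" or "wrist"; returns a dict with "img" (420x560x3 uint8, red, green, blue), "fx", "fy", "cx", "cy" (pixels), "origin" and "rotation" of the camera in the world. Camera axes: x right, y up, looking along -z (the intrinsics and any distortion apply to the point x, -y, -z); pixel columns grow to the right and rows downward; lengths in m; the calibration is good to about 2 mm. A picture is of the moment at which its call begins. There is no depth.
- job.hand_in(): hands the job in; it is judged then, once.
Trained networks look in the newest picture that a camera, given by its name, has taken for a name from the list of things; names that differ only in an ending like _2 or _b are one class to them, and where a whole thing is asked for, a point or a joint stands for the part that bears it (a point fixed in the world has none). Each returns a list of dicts, best first, with "score" (0 to 1); they miss things now and then, are a little off and sometimes report something else, mostly with a low value. They report only what shows in the picture. A call takes as long as a camera call. They do not tell look-alikes from the thing itself.
- search_frame(camera, thing): "pixel" ([column, row] in pixels, amid what is visible of it).
- cut_out(camera, thing): "pixels" (420x560 bool, what is visible of it) and "pixel" ([column, row] in pixels, amid what is visible of it).
The state is a dict: "t": time; "q": joint angles; "joint_vel": joint speeds; "joint_torque": joint torques, N m; "eef_pos": TCP position; "tool_rot": TCP orientation; "contact_force": force on the tool from outside, world axes, zero at the start; "torque": the same for the moment, N m; "gripper_width": opening from 0.0 (shut) to 1.0 (fully open); "grasp_force": force on a finger pad.
Only numpy, scipy, OpenCV 4.12 (cv2) and the standard library are available. Lean on these libraries where they do the work, as an engineer would, in place of code of your own. Each camera call takes 0.05 s, during which the arm holds its last target. There are 200 camera calls.

## Working session

There is one attempt and no reset: what is moved stays moved. The work goes in short steps, Python scripts to look and compute and a shell command to move; the robot and the scene stay as the last step left them, time stands still between calls to the robot, and variables do not carry over. Pictures are saved under pics/ and viewed, at most 10 in all, crops included, and the job is handed in when it is done.

```bash
mkdir -p pics; cat > h.py <<'E'
import numpy as np, cv2
from scipy.spatial.transform import Rotation as R
from station import telemetry, viewer, job, search_frame, cut_out
def cam(n,save=None):
    c=viewer.read_camera(n)
    if save: cv2.imwrite('pics/'+save,c['img'][:,:,::-1])
    return c
def ray(c,px):
    d=np.array([(px[0]-c['cx'])/c['fx'],-(px[1]-c['cy'])/c['fy'],-1.])
    return np.array(c['origin']),np.array(c['rotation']).reshape(3,3)@d
def atz(c,px,z):
    o,d=ray(c,px); return o+d*(z-o[2])/d[2]
def proj(c,p):
    v=np.array(c['rotation']).reshape(3,3).T@(np.array(p)-np.array(c['origin']))
    return np.array([c['cx']+c['fx']*v[0]/-v[2],c['cy']-c['fy']*v[1]/-v[2]])
def obs():
    o=telemetry.get_obs(); return o
E
python3 - <<'E'
from h import *
o=obs(); print(o)
for n in ['scene','top']:
    c=cam(n,n+'0.png'); print(n,{k:v for k,v in c.items() if k!='img'})
    for t in ['stand','rod_handle','holder','slide_mid']:
        for r in search_frame(n,t): print(t,r['score'],r['pixel'])
E
```

```text
{'t': 0.0, 'q': array([-1.35509331,  0.47779625,  0.02232074,  1.55644818, -0.01149291,
        1.109315  , -0.08308117]), 'joint_vel': array([-0.00099527,  0.00053262,  0.00168758, -0.00167252,  0.00212732,
        0.00105667,  0.00051576]), 'joint_torque': array([ 2.47693833e-04, -5.96447468e+01,  1.60791434e+00, -2.81201237e+01,
        1.24399815e-02,  9.36288794e-03, -1.64868482e-05]), 'eef_pos': array([0.2145831 , 0.63935476, 0.23032932]), 'tool_rot': array([-8.14769290e-05,  1.61165216e-01,  9.86927012e-01, -9.15802770e-04]), 'contact_force': array([-0.87593124,  0.2578289 ,  1.40833213]), 'torque': array([-0.0492669 ,  0.02680776, -0.0088325 ]), 'grasp_force': 0.0, 'gripper_width': 1.0038492000195536}
scene {'fx': 469.0844117763366, 'fy': 469.0844117763366, 'cx': 278.85491085872394, 'cy': 213.10555064627619, 'origin': array([1.4780416 , 0.07879298, 0.88547251]), 'rotation': array([0.60230594, 0.28913397, 0.31023068, 0.67630321])}
stand 0.75 [216.1, 212.5]
rod_handle 0.8 [387.4, 242.1]
rod_handle 0.77 [344.3, 216.2]
rod_handle 0.63 [342.8, 253.3]
rod_handle 0.58 [306.1, 252.6]
holder 0.83 [335.4, 237.5]
slide_mid 0.83 [214.3, 214.6]
top {'fx': 424.45721930928926, 'fy': 424.45721930928926, 'cx': 277.2830810619519, 'cy': 211.0943948112484, 'origin': array([ 0.42401881, -0.00193392,  1.21467555]), 'rotation': array([ 0.70648402,  0.03781041, -0.04617512, -0.70520817])}
stand 0.85 [342.9, 225.8]
stand 0.35 [212.0, 213.5]
rod_handle 0.71 [213.8, 208.4]
rod_handle 0.66 [249.3, 163.0]
rod_handle 0.49 [174.6, 187.2]
holder 0.56 [215.7, 215.8]
slide_mid 0.77 [340.8, 224.9]
```

```bash
sed -i "s/np.array(c\['rotation'\]).reshape(3,3)/rot(c)/" h.py; cat >> h.py <<'E'
def rot(c):
    q=np.array(c['rotation']); return q if q.shape==(3,3) else R.from_quat(q,scalar_first=True).as_matrix()
E
python3 - <<'E'
from h import *
import cv2
a=cv2.imread('pics/scene0.png');b=cv2.imread('pics/top0.png')
cv2.imwrite('pics/b0.png',cv2.resize(b,(800,600),interpolation=cv2.INTER_CUBIC))
cv2.imwrite('pics/a0.png',cv2.resize(a,(800,600),interpolation=cv2.INTER_CUBIC))
E
```

```text
(no output)
```

View pics/a0.png

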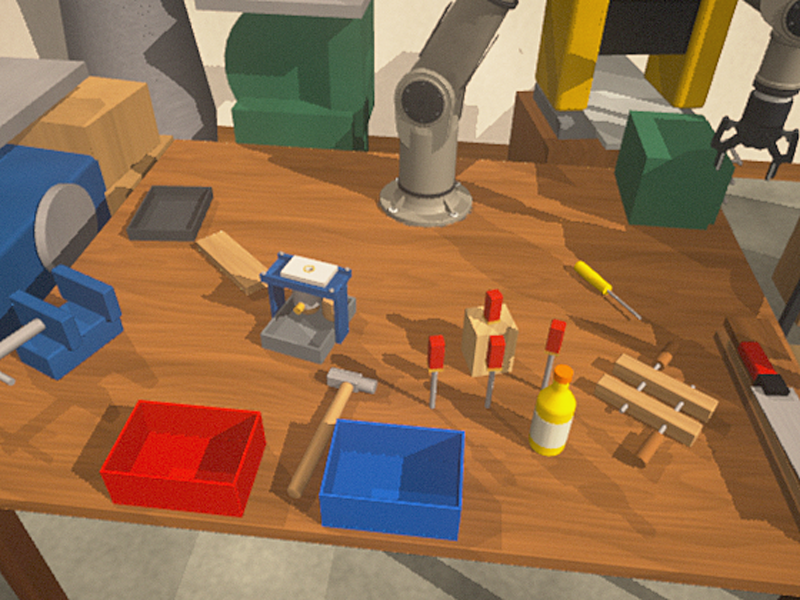

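View pics/b0.png

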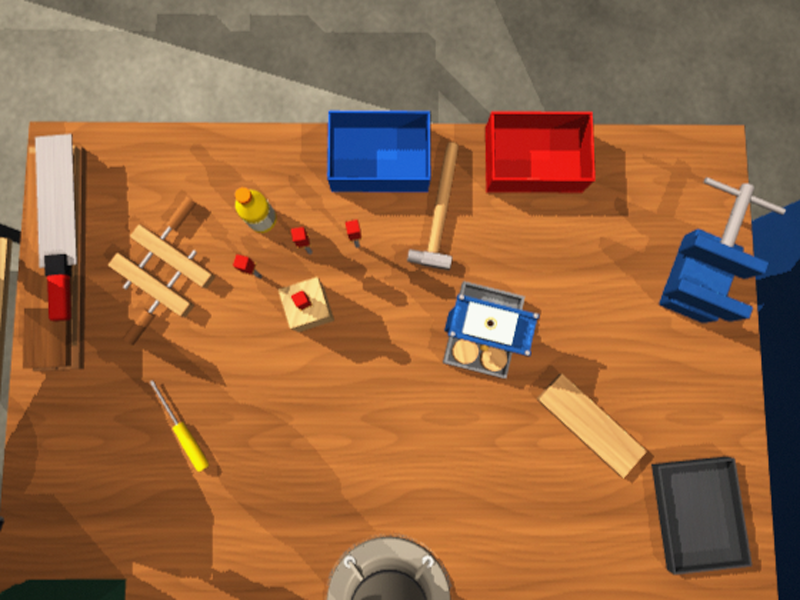

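```bash
python3 - <<'E'
from h import *
o=obs(); print('tool axes\n',R.from_quat(o['tool_rot'],scalar_first=True).as_matrix().round(3))
ct=cam('top');cs=cam('scene')
def tri(p,q):
    o1,d1=ray(ct,p);o2,d2=ray(cs,q)
    A=np.stack([d1,-d2],1);s=np.linalg.lstsq(A,o2-o1,rcond=None)[0]
    a,b=o1+s[0]*d1,o2+s[1]*d2; return (a+b)/2,np.linalg.norm(a-b)
def blob(c,m,near):
    n,l,st,ce=cv2.connectedComponentsWithStats(m.astype(np.uint8))
    k=1+np.argmin(np.linalg.norm(ce[1:]-near,axis=1)+1e3*(st[1:,4]<25)); 
    return l==k,ce[k],st[k,4]
def red(i): i=i.astype(int); return (i[...,0]>110)&(i[...,1]<70)&(i[...,2]<70)
def white(i): h=cv2.cvtColor(i,cv2.COLOR_RGB2HSV); return (h[...,1]<70)&(h[...,2]>170)
m1,p,a1=blob(ct,red(ct['img']),(211,209)); m2,q,a2=blob(cs,red(cs['img']),(345,213))
print('handle',p,a1,q,a2,tri(p,q))
for c,near in((ct,(343,226)),(cs,(215,188))):
    m,ce,a=blob(c,white(c['img']),near)
    pts=np.argwhere(m)[:,::-1]
    P=np.array([atz(c,x,.15)[:2] for x in pts]).astype(np.float32)
    print('plate',ce,a,cv2.minAreaRect(P))
    # hole: nonwhite inside hull
    hull=cv2.convexHull(pts.astype(np.int32)); f=np.zeros(m.shape,np.uint8); cv2.fillConvexPoly(f,hull,1)
    f=cv2.erode(f,np.ones((3,3)))
    hh=np.argwhere((f>0)&~m)[:,::-1]; print('hole',hh.mean(0),len(hh),atz(c,hh.mean(0),.15))
# block top
for c in (ct,cs):
    for r in cut_out('top' if c is ct else 'scene','holder')[:2]: print(r['score'],r['pixel'],atz(c,r['pixel'],.102), r['pixels'].sum())
E
```

```text
tool axes
 [[-0.948  0.318 -0.   ]
 [ 0.318  0.948 -0.   ]
 [ 0.    -0.    -1.   ]]
handle [209.73255814 208.90697674] 86 [344.72608696 213.24782609] 230 (array([0.55843161, 0.15894087, 0.13275373]), np.float64(0.0008174895260528881))
plate [342.81544503 225.85994764] 764 ((0.514167308807373, -0.17964190244674683), (0.09008056670427322, 0.05791936069726944), 76.26793670654297)
hole [342.80769231 225.80769231] 52 [ 0.51423303 -0.17969218  0.15      ]
plate [216.1237525  189.40918164] 501 ((0.5238538980484009, -0.17610228061676025), (0.09468881040811539, 0.06464643776416779), 75.10145568847656)
hole [215.82051282 187.92307692] 39 [ 0.5187128  -0.17716555  0.15      ]
0.56 [216.2, 216.1] [0.54322444 0.14571795 0.102     ] 888
0.61 [336.0, 237.2] [0.61643124 0.14120991 0.102     ] 1207
0.6 [229.9, 292.3] [ 0.82190143 -0.08488256  0.102     ] 1267
```

```bash
python3 -m crank '[{"delta_rot":[0,0,0],"xyz":[-0.04,-0.029,-0.01],"fingers":-1},{"delta_rot":[0,0,0],"xyz":[-0.24,-0.173,-0.07],"fingers":-1},{"delta_rot":[0,0,0],"xyz":[-0.24,-0.173,-0.07],"fingers":-1},{"delta_rot":[0,0,0],"xyz":[-0.24,-0.173,-0.07],"fingers":-1},{"delta_rot":[0,0,0],"xyz":[-0.24,-0.173,-0.07],"fingers":-1},{"delta_rot":[0,0,0],"xyz":[-0.24,-0.173,-0.07],"fingers":-1},{"delta_rot":[0,0,0],"xyz":[-0.479,-0.346,-0.07],"fingers":-1},{"delta_rot":[0,0,0],"xyz":[-0.479,-0.346,-0.07],"fingers":-1},{"delta_rot":[0,0,0],"xyz":[-0.479,-0.346,-0.07],"fingers":-1},{"delta_rot":[0,0,0],"xyz":[-0.479,-0.346,-0.07],"fingers":-1}]'
python3 -m crank '[{"delta_rot":[0,0,0],"xyz":[-0.12,-0.09,0],"fingers":-1},{"delta_rot":[0,0,0],"xyz":[-0.12,-0.09,0],"fingers":-1}]'
python3 - <<'E'
from h import *
o=obs();print(o['t'],o['eef_pos'])
c=cam('wrist','w1.png'); print(c['origin'],rot(c).round(3))
print(proj(c,(.5585,.159,.162)),proj(c,(.5585,.159,.102)))
for t in['rod_handle','holder']:
    for r in search_frame('wrist',t):print(t,r)
E
```

```text
t: 1.7
eef_pos: [0.5022, 0.2383, 0.3014]
tool_rot: [0.0, 0.161, 0.987, 0.0]
contact_force: [0.6, 0.9, -0.4]
gripper_width: 1.003
grasp_force: 0.0
t: 1.9
eef_pos: [0.5589, 0.156, 0.3014]
tool_rot: [0.0, 0.161, 0.987, 0.0]
contact_force: [1.1, 0.5, 0.5]
gripper_width: 1.002
grasp_force: 0.0
1.9 [0.55888445 0.1559688  0.30137893]
[0.48350862 0.18028805 0.4434894 ] [[ 0.318 -0.902 -0.293]
 [ 0.948  0.302  0.098]
 [ 0.    -0.309  0.951]]
[283.21028401 193.03422654] [282.5404667  178.00511323]
rod_handle {'pixel': [316.5, 281.4], 'score': 0.6}
rod_handle {'pixel': [283.1, 186.9], 'score': 0.59}
rod_handle {'pixel': [395.2, 211.4], 'score': 0.57}
holder {'pixel': [281.0, 185.3], 'score': 0.62}
```

View pics/w1.png

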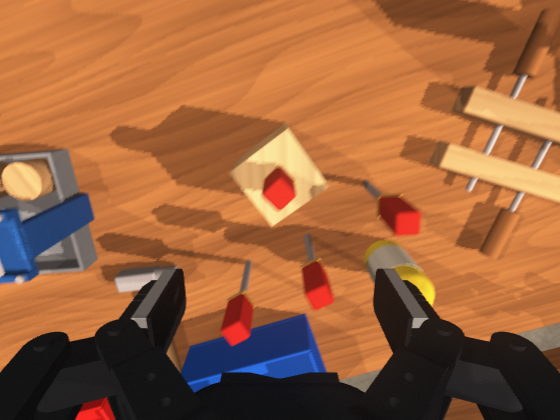

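The wrist view shows the red handle in the plywood block at (279,188). The look-alike free rods are at (399,214), (317,284) and (237,320). The block's rod matches the description and is nearest the base, so I choose that one. Next I measure its yaw.

```bash
python3 - <<'E'
from h import *
c=cam('wrist')
C=np.array([atz(c,p,.102)[:2] for p in[(288,127),(326,184),(273,226),(230,175)]])
print(C.round(4),C.mean(0));e=np.roll(C,-1,0)-C;print(np.linalg.norm(e,axis=1),np.degrees(np.arctan2(e[:,1],e[:,0]))%90)
i=c['img'].astype(int);m=(i[...,0]>110)&(i[...,1]<75)&(i[...,2]<75)
n,l,st,ce=cv2.connectedComponentsWithStats(m.astype(np.uint8))
k=l[188,279];print(st[k],ce[k])
x=cv2.resize(c['img'][110:240,215:345],(600,600),interpolation=cv2.INTER_CUBIC);cv2.imwrite('pics/w1c.png',x[:,:,::-1])
E
```

```text
[[0.5111 0.1783]
 [0.5807 0.1979]
 [0.6078 0.1282]
 [0.5382 0.1042]] [0.55946119 0.15215071]
[0.07230703 0.07468868 0.0736157  0.07878877] [15.73574854 21.22625115 19.01977581 20.07294964]
[267 164  33  43 939] [282.62087327 184.72204473]
```

View pics/w1c.png

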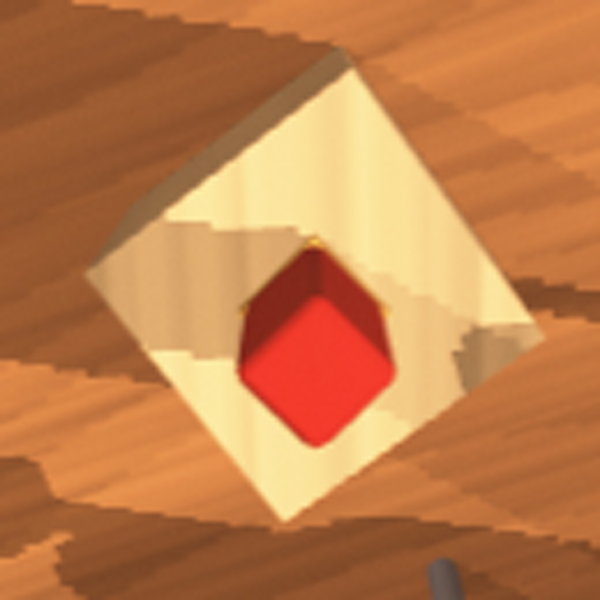

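The crop confirms the choice: a red square handle stands upright in the plywood block. The top-face corners are at crop (320,293), (395,368), (316,447) and (240,370).

```bash
python3 - <<'E'
from h import *
c=cam('wrist')
for z,P in((.162,[(320,293),(395,368),(316,447),(240,370)]),(.102,[(352,68),(545,338),(285,520),(88,272)])):
    C=np.array([atz(c,(215+p[0]/4.615,110+p[1]/4.615),z)[:2] for p in P])
    e=np.roll(C,-1,0)-C;print(C.mean(0),np.linalg.norm(e,axis=1),np.degrees(np.arctan2(e[:,1],e[:,0]))%90)
E
```

```text
[0.55567002 0.16058482] [0.02060958 0.02198167 0.02138569 0.02147693] [25.9219624  27.80246143 24.60112804 25.79097506]
[0.55637866 0.16111078] [0.07588905 0.07530505 0.07534735 0.07506583] [18.02326755 17.98684157 17.84013191 18.40049128]
```

```bash
python3 -m crank '[{"delta_rot":[0,0,-8.5],"xyz":[0.004,0.003,0.02],"fingers":-1},{"delta_rot":[0,0,-17],"xyz":[0.004,0.003,0.04],"fingers":-1},{"delta_rot":[0,0,-25.5],"xyz":[0.004,0.003,0.06],"fingers":-1},{"delta_rot":[0,0,-34],"xyz":[0.004,0.003,0.08],"fingers":-1},{"delta_rot":[0,0,-42],"xyz":[0.004,0.003,0.1],"fingers":-1},{"delta_rot":[0,0,-44.5],"xyz":[0.004,0.003,0.11],"fingers":-1},{"delta_rot":[0,0,-44.5],"xyz":[0.004,0.003,0.13],"fingers":-1},{"delta_rot":[0,0,-44.5],"xyz":[0.004,0.003,0.155],"fingers":-1},{"delta_rot":[0,0,-44.5],"xyz":[0.004,0.003,0.179],"fingers":-1},{"delta_rot":[0,0,-44.5],"xyz":[0.004,0.003,0.179],"fingers":-1}]'
python3 -m crank '[{"delta_rot":[0,0,0],"xyz":[0,0,0],"fingers":0.2},{"delta_rot":[0,0,0],"xyz":[0,0,0],"fingers":0.3},{"delta_rot":[0,0,0],"xyz":[0,0,0],"fingers":0.4},{"delta_rot":[0,0,0],"xyz":[0,0,0],"fingers":1},{"delta_rot":[0,0,0],"xyz":[0,0,0],"fingers":1},{"delta_rot":[0,0,0],"xyz":[0,0,0],"fingers":1},{"delta_rot":[0,0,0],"xyz":[0,0,0],"fingers":1}]' 60
```

```text
t: 3.15
eef_pos: [0.552, 0.1632, 0.1191]
tool_rot: [-0.003, -0.226, 0.974, -0.0]
contact_force: [0.3, -0.0, -0.3]
gripper_width: 0.997
grasp_force: 0.0
t: 3.85
eef_pos: [0.5562, 0.1613, 0.1231]
tool_rot: [0.001, -0.224, 0.975, -0.0]
contact_force: [0.9, -3.8, 6.8]
gripper_width: 0.274
grasp_force: 59.0
```

```bash
python3 -m crank '[{"delta_rot":[0,0,0],"xyz":[0,0,-0.005],"fingers":1},{"delta_rot":[0,0,0],"xyz":[0,0,-0.015],"fingers":1},{"delta_rot":[0,0,0],"xyz":[0,0,-0.035],"fingers":1},{"delta_rot":[0,0,0],"xyz":[0,0,-0.06],"fingers":1},{"delta_rot":[0,0,0],"xyz":[0,0,-0.085],"fingers":1},{"delta_rot":[0,0,0],"xyz":[0,0,-0.11],"fingers":1},{"delta_rot":[0,0,0],"xyz":[0,0,-0.135],"fingers":1},{"delta_rot":[0,0,0],"xyz":[0,0,-0.16],"fingers":1},{"delta_rot":[0,0,0],"xyz":[0,0,-0.18],"fingers":1},{"delta_rot":[0,0,0],"xyz":[0,0,-0.18],"fingers":1}]'
python3 - <<'E'
from h import *
o=obs();print(o)
c=cam('scene','s2.png');t=cam('top','t2.png');
for n,cc in(('scene',c),('top',t)):
  for k in('rod_tip','rod_handle','slide_mid'):
    for r in search_frame(n,k)[:3]: print(n,k,r)
T=np.array(o['eef_pos']);print(proj(c,T-[0,0,.121]),proj(t,T-[0,0,.121]),proj(c,T))
w=cam('wrist','w2.png')
E
```

```text
t: 4.85
eef_pos: [0.5559, 0.163, 0.3053]
tool_rot: [0.002, -0.225, 0.974, 0.001]
contact_force: [0.8, -0.5, -1.5]
gripper_width: 0.272
grasp_force: 59.6
{'t': 4.85, 'q': array([-0.52321126,  0.25378606,  0.16083581,  1.71243578, -0.04506211,
        1.17391781,  1.67412497]), 'joint_vel': array([ 0.00428625,  0.03550273, -0.00255853,  0.05987313,  0.00156062,
       -0.04710802,  0.00224879]), 'joint_torque': array([-1.20294141e-01, -4.65018725e+01,  1.91416562e+00, -2.96363229e+01,
        1.77547132e-02,  5.37258480e-01, -2.71885731e-02]), 'eef_pos': array([0.55591022, 0.16300128, 0.30527131]), 'tool_rot': array([ 0.00235665, -0.22483344,  0.97439384,  0.00101031]), 'contact_force': array([ 0.76474195, -0.46475707, -1.48888897]), 'torque': array([-0.01047631, -0.01750298,  0.02316163]), 'grasp_force': 59.592368602752686, 'gripper_width': 0.272223905703587}
scene rod_tip {'pixel': [342.6, 253.1], 'score': 0.93}
scene rod_tip {'pixel': [355.0, 160.6], 'score': 0.84}
scene rod_tip {'pixel': [303.7, 252.3], 'score': 0.78}
scene rod_handle {'pixel': [343.0, 250.0], 'score': 0.81}
scene rod_handle {'pixel': [352.9, 161.8], 'score': 0.8}
scene rod_handle {'pixel': [305.1, 252.6], 'score': 0.8}
scene slide_mid {'pixel': [214.7, 215.0], 'score': 0.89}
top rod_tip {'pixel': [247.8, 158.6], 'score': 0.63}
top rod_tip {'pixel': [212.2, 163.0], 'score': 0.47}
top rod_handle {'pixel': [210.9, 168.9], 'score': 0.53}
top rod_handle {'pixel': [248.2, 163.3], 'score': 0.5}
top slide_mid {'pixel': [343.5, 228.4], 'score': 0.74}
[348.48125885 196.5793846 ] [204.79581267 207.32038921] [354.44050552 154.67713778]
```

View pics/w2.png

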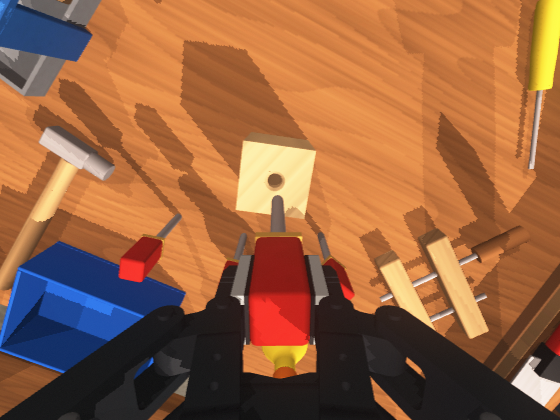

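The rod is held upright clear of the block, with its tip near (278,199) and the empty block hole at (275,181).

```bash
python3 -m crank '[{"delta_rot":[0,0,0],"xyz":[0.01,-0.02,0],"fingers":1},{"delta_rot":[0,0,0],"xyz":[0.03,-0.056,0],"fingers":1},{"delta_rot":[0,0,0],"xyz":[0.05,-0.094,0],"fingers":1},{"delta_rot":[0,0,0],"xyz":[0.072,-0.135,0],"fingers":1},{"delta_rot":[0,0,0],"xyz":[0.094,-0.176,0],"fingers":1},{"delta_rot":[0,0,0],"xyz":[0.116,-0.217,0],"fingers":1},{"delta_rot":[0,0,0],"xyz":[0.136,-0.255,0],"fingers":1},{"delta_rot":[0,0,0],"xyz":[0.15,-0.28,0],"fingers":1},{"delta_rot":[0,0,0],"xyz":[0.155,-0.29,0],"fingers":1},{"delta_rot":[0,0,0],"xyz":[0.155,-0.29,0],"fingers":1}]'
python3 - <<'E'
from h import *
w=cam('wrist','w3.png');o=obs()
T=np.array(o['eef_pos']);print(T,o['tool_rot'],o['contact_force'])
A=R.from_quat(o['tool_rot'],scalar_first=True).as_matrix()
for d in(.115,.121,.127):print(d,proj(w,T+A@[0,0,d]))
E
python3 - <<'E'
import cv2
x=cv2.imread('pics/w3.png')[110:290,160:400];cv2.imwrite('pics/w3c.png',cv2.resize(x,None,fx=3.3,fy=3.3,interpolation=cv2.INTER_CUBIC))
E
```

```text
t: 6.3
eef_pos: [0.5423, -0.1682, 0.3018]
tool_rot: [-0.0, -0.223, 0.975, -0.0]
contact_force: [-1.4, 1.1, -2.2]
gripper_width: 0.27
grasp_force: 59.4
[ 0.54274549 -0.16609385  0.30169525] [-1.31677246e-04 -2.24378994e-01  9.74501875e-01  3.81836098e-04] [ 0.84348185  0.52126965 -2.5650238 ]
0.115 [282.12260513 204.84560709]
0.121 [282.06735972 202.70416038]
0.127 [282.01435827 200.64969538]
```

View pics/w3c.png

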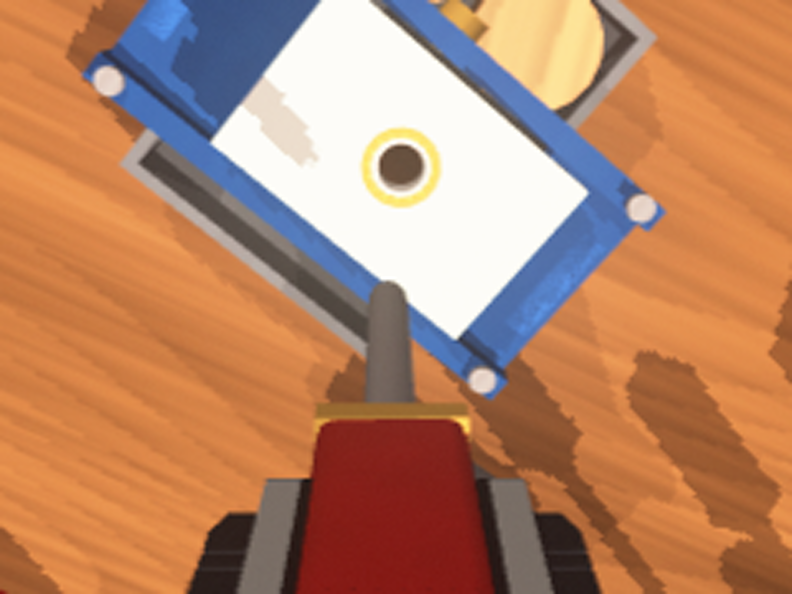

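The brass-ringed hole shows at crop (401,166), which is px (281.5,160.3). The rod tip's near edge is at crop (387,281), px (277.3,195.2).

```bash
python3 - <<'E'
from h import *
w=cam('wrist');o=obs()
T=np.array(o['eef_pos']);A=R.from_quat(o['tool_rot'],scalar_first=True).as_matrix();print(T)
print('pred edge',proj(w,T+A@[.0045,0,.121]))
tip=atz(w,(277.3,195.2),T[2]-.121); 
t=A.T@(tip-T);t[0]-=.0045;print('tip in tool',t)
f=cv2.cvtColor(w['img'],cv2.COLOR_RGB2GRAY)[152:170,272:292]
m=(f<140);yx=np.argwhere(m);print('hole px',yx.mean(0)[::-1]+[272,152],len(yx))
hp=yx.mean(0)[::-1]+[272,152]
h=atz(w,hp,.15);print('hole',h,'in tool',A.T@(h-T))
# plate corners for stand axes
P=[(330+0,-3),(588,192),(457,338),(212,143)]
C=np.array([atz(w,(160+p[0]/3.3,110+p[1]/3.3),.15)[:2] for p in P]);e=np.roll(C,-1,0)-C
print(C,np.linalg.norm(e,axis=1),np.degrees(np.arctan2(e[:,1],e[:,0])),C.mean(0))
E
```

```text
[ 0.54302623 -0.16485874  0.30165023]
pred edge [281.1085055  196.94928427]
tip in tool [ 0.00152614 -0.00317921  0.12099528]
hole px [278.95384615 158.16153846] 130
hole [ 0.51504031 -0.18031017  0.15      ] in tool [ 0.03195312 -0.00177333  0.15164302]
[[ 0.4841451  -0.21345131]
 [ 0.49971655 -0.12794861]
 [ 0.55330947 -0.14111199]
 [ 0.53256658 -0.22625121]] [0.08690905 0.05518583 0.08762964 0.0500847 ] [  79.67861251  -13.79969558 -103.69249355  165.19293293] [ 0.51743442 -0.17719078]
```

```bash
python3 -m crank '[{"delta_rot":[0,0,0],"xyz":[0.005,0.001,0.005],"fingers":1},{"delta_rot":[0,0,0],"xyz":[0.012,0.001,0.012],"fingers":1},{"delta_rot":[0,0,0],"xyz":[0.015,0.001,0.018],"fingers":1},{"delta_rot":[0,0,0],"xyz":[0.015,0.001,0.018],"fingers":1},{"delta_rot":[0,0,0],"xyz":[0.015,0.001,0.018],"fingers":1},{"delta_rot":[0,0,0],"xyz":[0.015,0.001,0.018],"fingers":1}]'
python3 - <<'E'
from h import *
w=cam('wrist','w4.png');o=obs()
T=np.array(o['eef_pos']);A=R.from_quat(o['tool_rot'],scalar_first=True).as_matrix();print(T,o['contact_force'])
print(A.round(4), proj(w,T+A@[.0045,0,.121]), proj(w,[.515,-.180,.15]))
x=w['img'][140:240,210:343];cv2.imwrite('pics/w4c.png',cv2.resize(x,None,fx=6,fy=6,interpolation=cv2.INTER_CUBIC)[:,:,::-1])
E
```

```text
t: 7.0
eef_pos: [0.529, -0.1723, 0.2842]
tool_rot: [0.0, -0.225, 0.974, -0.0]
contact_force: [-0.5, -0.4, -1.4]
gripper_width: 0.277
grasp_force: 59.6
[ 0.52908896 -0.17234124  0.28424277] [ 0.31416777 -0.74209562 -1.91697798]
[[-8.991e-01 -4.377e-01  6.000e-04]
 [-4.377e-01  8.991e-01 -1.000e-04]
 [-5.000e-04 -3.000e-04 -1.000e+00]] [279.82062786 196.07407957] [279.01821793 178.93001958]
```

View pics/w4c.png

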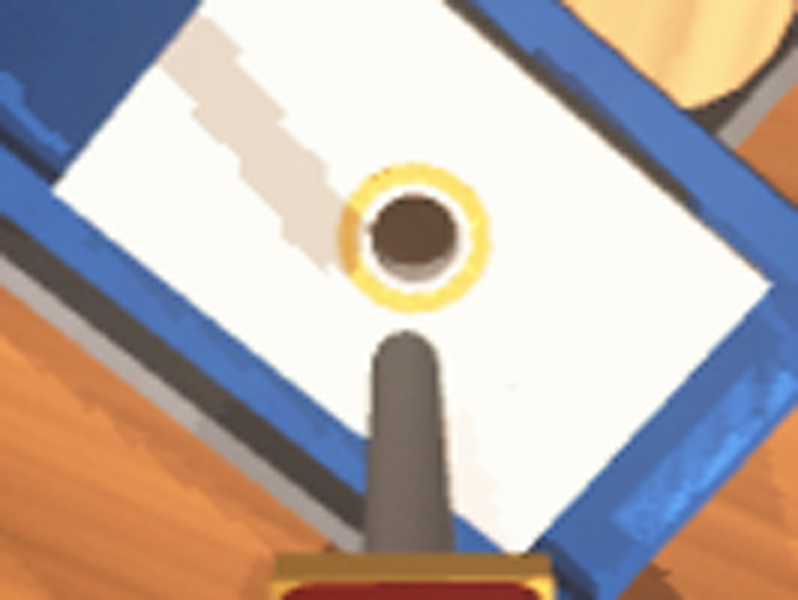

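The hole's ring is centred at crop (415,238), px (279.2,179.7). The tip's near edge is at crop (406,331), px (277.7,195.2).

```bash
python3 - <<'E'
from h import *
w=cam('wrist');o=obs()
T=np.array(o['eef_pos']);A=R.from_quat(o['tool_rot'],scalar_first=True).as_matrix();print(T)
h=A.T@(atz(w,(279.2,179.7),.15)-T)
for d in(.118,.121,.124):
    t=A.T@(atz(w,(277.7,195.2),T[2]-d)-T)-[.0045,0,0];print('tip',t,'hole-tip',h-t)
# block hole from wrist picture 2 pose (T=.5559,.163,.3053): approximate offset to current camera
print('hole world',A@h+T, 'cam dir', ray(w,(279.2,179.7))[1])
E
```

```text
[ 0.52904919 -0.17236588  0.28423196]
tip [ 0.00151931 -0.00181368  0.11799768] hole-tip [0.01380801 0.00123758 0.01622724]
tip [ 0.00066982 -0.00182742  0.12099809] hole-tip [0.0146575  0.00125132 0.01322684]
tip [-0.00017967 -0.00184116  0.12399849] hole-tip [0.01550699 0.00126506 0.01022643]
hole world [ 0.51559345 -0.17959869  0.15      ] cam dir [ 0.2050704   0.09972216 -0.97733332]
```

```bash
python3 -m crank '[{"delta_rot":[0,0,0],"xyz":[0.008,0.001,0],"fingers":1},{"delta_rot":[0,0,0],"xyz":[0.0147,0.0012,0.003],"fingers":1},{"delta_rot":[0,0,0],"xyz":[0.0147,0.0012,0.007],"fingers":1},{"delta_rot":[0,0,0],"xyz":[0.0147,0.0012,0.007],"fingers":1},{"delta_rot":[0,0,0],"xyz":[0.0147,0.0012,0.007],"fingers":1}]'
python3 -m crank '[{"delta_rot":[0,0,0],"xyz":[0,0,0.003],"fingers":1},{"delta_rot":[0,0,0],"xyz":[0,0,0.006],"fingers":1},{"delta_rot":[0,0,0],"xyz":[0,0,0.009],"fingers":1},{"delta_rot":[0,0,0],"xyz":[0,0,0.01],"fingers":1},{"delta_rot":[0,0,0],"xyz":[0,0,0.01],"fingers":1}]'
```

```text
t: 7.6
eef_pos: [0.515, -0.1777, 0.2768]
tool_rot: [-0.0, -0.225, 0.974, 0.0]
contact_force: [0.1, 0.2, -2.4]
gripper_width: 0.274
grasp_force: 59.6
t: 8.1
eef_pos: [0.5149, -0.1777, 0.2667]
tool_rot: [-0.0, -0.224, 0.974, 0.0]
contact_force: [-0.5, -0.2, -2.0]
gripper_width: 0.276
grasp_force: 59.6
```

```bash
python3 -m crank '[{"delta_rot":[0,0,0],"xyz":[0,0,0.002],"fingers":1},{"delta_rot":[0,0,0],"xyz":[0,0,0.004],"fingers":1},{"delta_rot":[0,0,0],"xyz":[0,0,0.004],"fingers":1},{"delta_rot":[0,0,0],"xyz":[0,0,0.004],"fingers":1}]'
```

```text
t: 8.5
eef_pos: [0.515, -0.1778, 0.2629]
tool_rot: [-0.0, -0.225, 0.974, 0.0]
contact_force: [0.5, 0.3, -1.4]
gripper_width: 0.276
grasp_force: 59.6
```

```bash
python3 -m crank '[{"delta_rot":[0,0,0],"xyz":[0,0,0.003],"fingers":1},{"delta_rot":[0,0,0],"xyz":[0,0,0.006],"fingers":1},{"delta_rot":[0,0,0],"xyz":[0,0,0.009],"fingers":1},{"delta_rot":[0,0,0],"xyz":[0,0,0.012],"fingers":1},{"delta_rot":[0,0,0],"xyz":[0,0,0.014],"fingers":1},{"delta_rot":[0,0,0],"xyz":[0,0,0.014],"fingers":1}]'
python3 -m crank '[{"delta_rot":[0,0,0],"xyz":[0,0,0.001],"fingers":1},{"delta_rot":[0,0,0],"xyz":[0,0,0.002],"fingers":1},{"delta_rot":[0,0,0],"xyz":[0,0,0.003],"fingers":1},{"delta_rot":[0,0,0],"xyz":[0,0,0.004],"fingers":1},{"delta_rot":[0,0,0],"xyz":[0,0,0.004],"fingers":1}]'
```

```text
t: 9.1
eef_pos: [0.5148, -0.1777, 0.2486]
tool_rot: [-0.0, -0.224, 0.974, 0.0]
contact_force: [0.1, 0.6, -2.4]
gripper_width: 0.275
grasp_force: 59.6
t: 9.6
eef_pos: [0.5154, -0.1777, 0.2454]
tool_rot: [0.001, -0.225, 0.974, -0.0]
contact_force: [0.4, 0.6, 0.9]
gripper_width: 0.269
grasp_force: 59.9
```

```bash
python3 -m crank '[{"delta_rot":[0,0,0],"xyz":[0,0,0.001],"fingers":1},{"delta_rot":[0,0,0],"xyz":[0,0,0.002],"fingers":1},{"delta_rot":[0,0,0],"xyz":[0,0,0.004],"fingers":1},{"delta_rot":[0,0,0],"xyz":[0,0,0.006],"fingers":1},{"delta_rot":[0,0,0],"xyz":[0,0,0.008],"fingers":1}]' 90
python3 -m crank '[{"delta_rot":[0,0,0],"xyz":[0,0,0.002],"fingers":1},{"delta_rot":[0,0,0],"xyz":[0,0,0.004],"fingers":1},{"delta_rot":[0,0,0],"xyz":[0,0,0.006],"fingers":1},{"delta_rot":[0,0,0],"xyz":[0,0,0.008],"fingers":1},{"delta_rot":[0,0,0],"xyz":[0,0,0.01],"fingers":1}]'
```

```text
t: 10.1
eef_pos: [0.5169, -0.1776, 0.2384]
tool_rot: [0.002, -0.225, 0.974, -0.0]
contact_force: [0.2, 0.7, 10.4]
gripper_width: 0.266
grasp_force: 89.8
t: 10.6
eef_pos: [0.5166, -0.1777, 0.2282]
tool_rot: [0.002, -0.225, 0.974, -0.001]
contact_force: [0.8, 2.4, 7.2]
gripper_width: 0.272
grasp_force: 89.5
```

```bash
python3 -m crank '[{"delta_rot":[0,0,0],"xyz":[0,0,0.002],"fingers":1},{"delta_rot":[0,0,0],"xyz":[0,0,0.004],"fingers":1},{"delta_rot":[0,0,0],"xyz":[0,0,0.006],"fingers":1},{"delta_rot":[0,0,0],"xyz":[0,0,0.008],"fingers":1},{"delta_rot":[0,0,0],"xyz":[0,0,0.01],"fingers":1},{"delta_rot":[0,0,0],"xyz":[0,0,0.012],"fingers":1},{"delta_rot":[0,0,0],"xyz":[0,0,0.014],"fingers":1},{"delta_rot":[0,0,0],"xyz":[0,0,0.016],"fingers":1},{"delta_rot":[0,0,0],"xyz":[0,0,0.018],"fingers":1},{"delta_rot":[0,0,0],"xyz":[0,0,0.02],"fingers":1}]'
python3 -m crank '[{"delta_rot":[0,0,0],"xyz":[0,0,0.003],"fingers":1},{"delta_rot":[0,0,0],"xyz":[0,0,0.006],"fingers":1},{"delta_rot":[0,0,0],"xyz":[0,0,0.009],"fingers":1},{"delta_rot":[0,0,0],"xyz":[0,0,0.012],"fingers":1},{"delta_rot":[0,0,0],"xyz":[0,0,0.015],"fingers":1},{"delta_rot":[0,0,0],"xyz":[0,0,0.018],"fingers":1},{"delta_rot":[0,0,0],"xyz":[0,0,0.02],"fingers":1},{"delta_rot":[0,0,0],"xyz":[0,0,0.02],"fingers":1}]'
python3 - <<'E'
from h import *
c=cam('scene','s5.png');x=c['img'][150:280,150:320];cv2.imwrite('pics/s5c.png',cv2.resize(x,None,fx=4.5,fy=4.5,interpolation=cv2.INTER_CUBIC)[:,:,::-1])
print(search_frame('scene','plug_center'))
E
```

```text
t: 11.6
eef_pos: [0.5167, -0.1773, 0.208]
tool_rot: [0.002, -0.225, 0.974, -0.0]
contact_force: [2.0, 1.7, 5.9]
gripper_width: 0.27
grasp_force: 89.5
t: 12.4
eef_pos: [0.5147, -0.1778, 0.1866]
tool_rot: [-0.0, -0.224, 0.974, 0.0]
contact_force: [-0.5, -0.3, -1.7]
gripper_width: 0.265
grasp_force: 88.4
[{'pixel': [210.6, 223.1], 'score': 0.54}]
```

View pics/s5c.png

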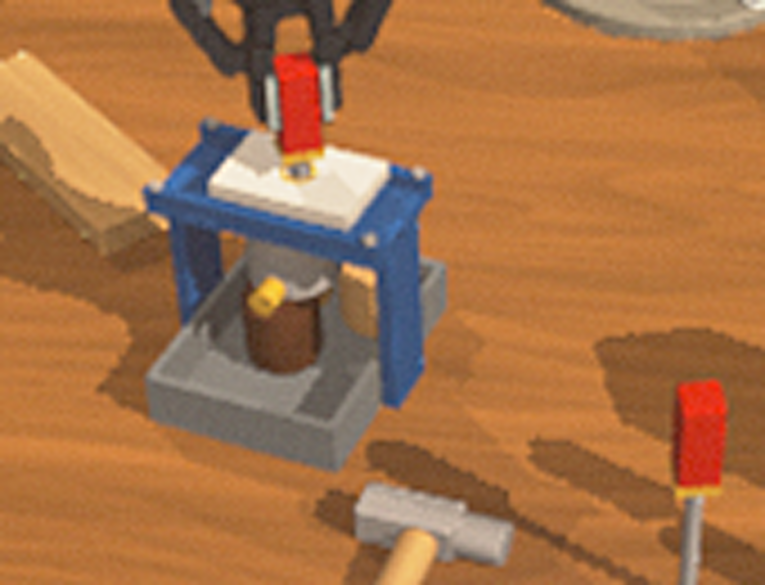

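The dark plug has dropped and stands in the tray at crop (285,340), and the push force is gone. I retract and return the rod.

```bash
python3 -m crank '[{"delta_rot":[0,0,0],"xyz":[0,0,-0.006],"fingers":1},{"delta_rot":[0,0,0],"xyz":[0,0,-0.016],"fingers":1},{"delta_rot":[0,0,0],"xyz":[0,0,-0.03],"fingers":1},{"delta_rot":[0,0,0],"xyz":[0,0,-0.045],"fingers":1},{"delta_rot":[0,0,0],"xyz":[0,0,-0.06],"fingers":1},{"delta_rot":[0,0,0],"xyz":[0,0,-0.075],"fingers":1},{"delta_rot":[0,0,0],"xyz":[0,0,-0.09],"fingers":1},{"delta_rot":[0,0,0],"xyz":[0,0,-0.105],"fingers":1},{"delta_rot":[0,0,0],"xyz":[0,0,-0.118],"fingers":1},{"delta_rot":[0,0,0],"xyz":[0,0,-0.118],"fingers":1}]'
python3 -m crank '[{"delta_rot":[0,0,0],"xyz":[-0.015,0.02,0],"fingers":1},{"delta_rot":[0,0,0],"xyz":[-0.04,0.056,0],"fingers":1},{"delta_rot":[0,0,0],"xyz":[-0.067,0.094,0],"fingers":1},{"delta_rot":[0,0,0],"xyz":[-0.095,0.133,0],"fingers":1},{"delta_rot":[0,0,0],"xyz":[-0.124,0.173,0],"fingers":1},{"delta_rot":[0,0,0],"xyz":[-0.152,0.213,0],"fingers":1},{"delta_rot":[0,0,0],"xyz":[-0.178,0.249,0.01],"fingers":1},{"delta_rot":[0,0,0],"xyz":[-0.196,0.275,0.025],"fingers":1},{"delta_rot":[0,0,0],"xyz":[-0.204,0.286,0.04],"fingers":1},{"delta_rot":[0,0,0],"xyz":[-0.206,0.288,0.05],"fingers":1}]'
python3 -m crank '[{"delta_rot":[0,0,0],"xyz":[0,0,0],"fingers":1},{"delta_rot":[0,0,0],"xyz":[0,0,0],"fingers":1},{"delta_rot":[0,0,0],"xyz":[0,0,0],"fingers":1},{"delta_rot":[0,0,0],"xyz":[0,0,0],"fingers":1}]'
python3 - <<'E'
from h import *
w=cam('wrist','w6.png');o=obs()
T=np.array(o['eef_pos']);A=R.from_quat(o['tool_rot'],scalar_first=True).as_matrix();print(T)
print(proj(w,T+A@[.0045,0,.121]),proj(w,[.5563,.161,.102]))
x=w['img'][140:240,210:343];cv2.imwrite('pics/w6c.png',cv2.resize(x,None,fx=6,fy=6,interpolation=cv2.INTER_CUBIC)[:,:,::-1])
E
```

```text
t: 13.5
eef_pos: [0.5161, -0.1782, 0.3077]
tool_rot: [0.002, -0.224, 0.974, -0.001]
contact_force: [-0.9, 0.5, -1.7]
gripper_width: 0.269
grasp_force: 88.3
t: 14.5
eef_pos: [0.5733, 0.1729, 0.2529]
tool_rot: [-0.001, -0.226, 0.974, -0.0]
contact_force: [-0.3, -0.3, -1.2]
gripper_width: 0.264
grasp_force: 88.6
t: 14.9
eef_pos: [0.5748, 0.1701, 0.256]
tool_rot: [0.001, -0.224, 0.975, 0.0]
contact_force: [0.1, -0.5, -1.5]
gripper_width: 0.27
grasp_force: 88.6
[0.57464943 0.1704153  0.2558216 ]
[280.31043908 196.02058547] [279.73023223 169.01755457]
```

View pics/w6c.png

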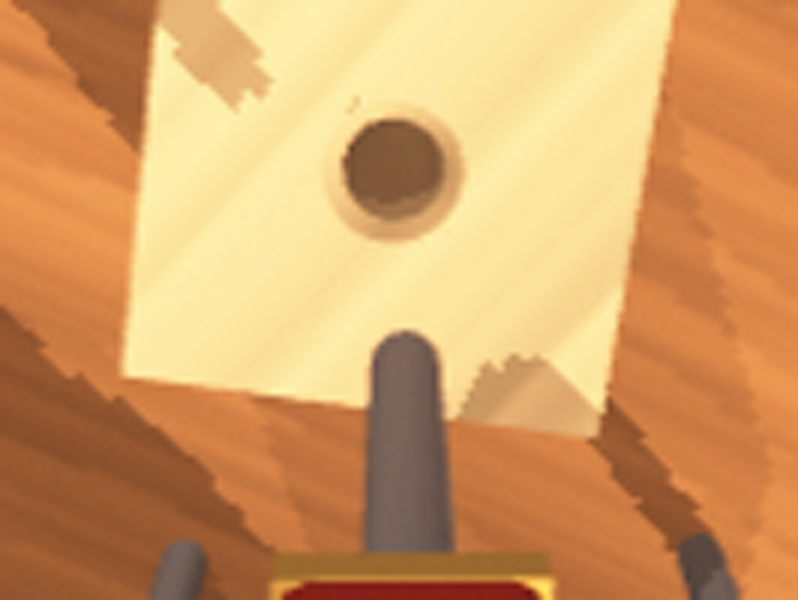

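The block hole's bevel ring is centred at crop (395,172), px (275.8,168.7). The tip edge is unchanged at px (277.7,195.2).

```bash
python3 - <<'E'
from h import *
w=cam('wrist');o=obs()
T=np.array(o['eef_pos']);A=R.from_quat(o['tool_rot'],scalar_first=True).as_matrix();print(T)
h=A.T@(atz(w,(275.8,168.7),.102)-T);t=A.T@(atz(w,(277.7,195.2),T[2]-.121)-T)-[.0045,0,0]
print(h,t,h-t,A@h+T)
E
```

```text
[0.57453324 0.17070211 0.25568493]
[ 0.02111451 -0.00398918  0.1536617 ] [ 0.00068256 -0.00213721  0.12099447] [ 0.02043195 -0.00185196  0.03266723] [0.55744221 0.15795481 0.102     ]
```

```bash
python3 -m crank '[{"delta_rot":[0,0,0],"xyz":[0.01,-0.001,0.005],"fingers":1},{"delta_rot":[0,0,0],"xyz":[0.0204,-0.0018,0.015],"fingers":1},{"delta_rot":[0,0,0],"xyz":[0.0204,-0.0018,0.025],"fingers":1},{"delta_rot":[0,0,0],"xyz":[0.0204,-0.0018,0.028],"fingers":1},{"delta_rot":[0,0,0],"xyz":[0.0204,-0.0018,0.028],"fingers":1},{"delta_rot":[0,0,0],"xyz":[0.0204,-0.0018,0.031],"fingers":1},{"delta_rot":[0,0,0],"xyz":[0.0204,-0.0018,0.034],"fingers":1},{"delta_rot":[0,0,0],"xyz":[0.0204,-0.0018,0.037],"fingers":1},{"delta_rot":[0,0,0],"xyz":[0.0204,-0.0018,0.04],"fingers":1},{"delta_rot":[0,0,0],"xyz":[0.0204,-0.0018,0.04],"fingers":1}]'
```

```text
t: 16.0
eef_pos: [0.5564, 0.1607, 0.2145]
tool_rot: [-0.0, -0.225, 0.974, -0.0]
contact_force: [0.0, -0.5, -2.0]
gripper_width: 0.27
grasp_force: 88.6
```

```bash
python3 -m crank '[{"delta_rot":[0,0,0],"xyz":[0,0,0.006],"fingers":1},{"delta_rot":[0,0,0],"xyz":[0,0,0.014],"fingers":1},{"delta_rot":[0,0,0],"xyz":[0,0,0.024],"fingers":1},{"delta_rot":[0,0,0],"xyz":[0,0,0.036],"fingers":1},{"delta_rot":[0,0,0],"xyz":[0,0,0.048],"fingers":1},{"delta_rot":[0,0,0],"xyz":[0,0,0.06],"fingers":1},{"delta_rot":[0,0,0],"xyz":[0,0,0.07],"fingers":1},{"delta_rot":[0,0,0],"xyz":[0,0,0.078],"fingers":1},{"delta_rot":[0,0,0],"xyz":[0,0,0.084],"fingers":1},{"delta_rot":[0,0,0],"xyz":[0,0,0.084],"fingers":1}]'
python3 -m crank '[{"delta_rot":[0,0,0],"xyz":[0,0,0.002],"fingers":1},{"delta_rot":[0,0,0],"xyz":[0,0,0.004],"fingers":1},{"delta_rot":[0,0,0],"xyz":[0,0,0.006],"fingers":1},{"delta_rot":[0,0,0],"xyz":[0,0,0.007],"fingers":1},{"delta_rot":[0,0,0],"xyz":[0,0,0.007],"fingers":1}]'
```

```text
t: 17.0
eef_pos: [0.5562, 0.1606, 0.1301]
tool_rot: [-0.001, -0.225, 0.974, -0.0]
contact_force: [-0.1, -0.0, -1.6]
gripper_width: 0.269
grasp_force: 88.6
t: 17.5
eef_pos: [0.5566, 0.1608, 0.1239]
tool_rot: [-0.0, -0.225, 0.974, -0.0]
contact_force: [-0.1, -0.4, -1.2]
gripper_width: 0.272
grasp_force: 88.6
```

```bash
python3 -m crank '[{"delta_rot":[0,0,0],"xyz":[0,0,0.001],"fingers":1},{"delta_rot":[0,0,0],"xyz":[0,0,0.001],"fingers":1},{"delta_rot":[0,0,0],"xyz":[0,0,0.001],"fingers":1}]'
```

```text
t: 17.8
eef_pos: [0.5568, 0.1608, 0.1232]
tool_rot: [0.0, -0.224, 0.974, 0.0]
contact_force: [-0.4, 0.0, -1.2]
gripper_width: 0.269
grasp_force: 88.7
```

```bash
python3 -m crank '[{"delta_rot":[0,0,0],"xyz":[0,0,0.001],"fingers":1},{"delta_rot":[0,0,0],"xyz":[0,0,0.002],"fingers":1},{"delta_rot":[0,0,0],"xyz":[0,0,0.002],"fingers":1}]'
```

```text
t: 18.1
eef_pos: [0.557, 0.1608, 0.1231]
tool_rot: [0.0, -0.224, 0.975, 0.0]
contact_force: [-6.9, -2.5, 16.5]
gripper_width: 0.273
grasp_force: 91.1
```

```bash
python3 -m crank '[{"delta_rot":[0,0,0],"xyz":[0,0,-0.001],"fingers":1},{"delta_rot":[0,0,0],"xyz":[0,0,-0.001],"fingers":0.3},{"delta_rot":[0,0,0],"xyz":[0,0,-0.001],"fingers":0},{"delta_rot":[0,0,0],"xyz":[0,0,-0.001],"fingers":-0.6},{"delta_rot":[0,0,0],"xyz":[0,0,-0.001],"fingers":-1},{"delta_rot":[0,0,0],"xyz":[0,0,-0.001],"fingers":-1},{"delta_rot":[0,0,0],"xyz":[0,0,-0.01],"fingers":-1},{"delta_rot":[0,0,0],"xyz":[0,0,-0.03],"fingers":-1},{"delta_rot":[0,0,0],"xyz":[0,0,-0.06],"fingers":-1}]' 20
python3 -m crank '[{"delta_rot":[0,0,0],"xyz":[0,0,-0.04],"fingers":-1},{"delta_rot":[0,0,0],"xyz":[0,0,-0.08],"fingers":-1},{"delta_rot":[0,0,0],"xyz":[0.05,0,-0.12],"fingers":-1},{"delta_rot":[0,0,0],"xyz":[0.1,0,-0.12],"fingers":-1},{"delta_rot":[0,0,0],"xyz":[0.1,0,-0.12],"fingers":-1}]'
python3 - <<'E'
from h import *
c=cam('scene','s7.png');x=c['img'][150:300,140:440];cv2.imwrite('pics/s7c.png',cv2.resize(x,None,fx=2.66,fy=2.66,interpolation=cv2.INTER_CUBIC)[:,:,::-1])
E
```

```text
t: 19.0
eef_pos: [0.5556, 0.1604, 0.1808]
tool_rot: [-0.002, -0.225, 0.974, -0.0]
contact_force: [0.5, 0.4, 0.1]
gripper_width: 1.008
grasp_force: 0.0
t: 19.5
eef_pos: [0.4639, 0.1147, 0.3029]
tool_rot: [0.001, -0.224, 0.975, 0.0]
contact_force: [0.0, -0.4, 0.2]
gripper_width: 1.0
grasp_force: 0.0
```

View pics/s7c.png

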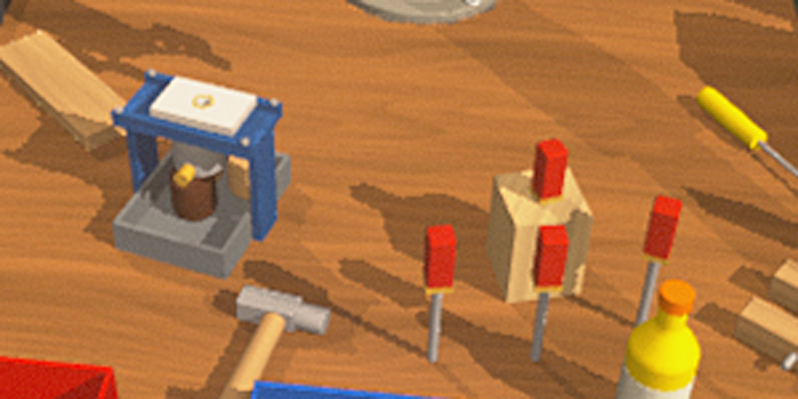

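The rod is seated in its block at crop (550,170), the plug is in the tray at (195,195), and everything else looks undisturbed.

```bash
python3 -c "
from h import *
print(job.hand_in())"
```

```text
the job is handed in; nothing more can be done
None
```

The plug is pushed out into the tray, the rod is back down in its plywood block, and the job is handed in at about 19.5 s robot time; no verdict was shown.

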